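# Pin the hanger to the paint carrier and lift it off the turntable

## Robot

A 6-joint arm with a two-finger parallel gripper is mounted at the origin on a cart in front of the work surface, level with it; the furniture and walls round the work are solid. World frame = base frame: x ahead of the robot, y to its left, z up, the work surface at z = 0. Lengths are in mm, angles in degrees, forces in N, time in s.
With the tool pointing down it reaches from about 275 to 875 mm from the base axis. Payload 12.5 kg.
Tool frame: the origin (TCP) lies at the very end of the fingers, on their centre line; the grasp point (between the pads) lies 19 mm behind it (pinch_z is the distance from the TCP to the grasp point, in mm); z points along the fingers, y is the line along which they close (so a half turn about z gives the same grasp; the last joint's range is limited). The gripper opens to 85 mm and grips with 20 to 120 N. Pads are 22 mm wide; open, the fingers measure 114 mm over their backs; the gripper's body (76 mm by 85 mm) begins 54 mm behind the grasp point. The pads swing forward as they close: fully open they stand 13 mm farther back than shut.
Start: joints at [60.814, 20.094, 94.641, -0, 65.266, -4.847], TCP at [226.644, 501.116, 231.29] pointing down, gripper open.
Joint ranges: [-157.81, 157.81], [-45, 120.19], [0.68, 151.7], [-89.99, 269.99], [4.06, 180], [-164.3, 164.3]. Speed limits (degrees/s): [127.2, 127.2, 159.86, 180, 180, 180].

## Interface

Orientations are given as [roll, pitch, yaw] about the fixed x, y, z axes, in that order (R = Rz(yaw) Ry(pitch) Rx(roll)).
In Python, from station import get_obs, read_camera, job_done, pinch_z gives the robot as it stands.
- The arm moves only by the shell command python3 -m jog 'ROWS' [FORCE]. ROWS is a JSON object whose one key "targets" holds a list of rows, each a list of 5 numbers: the closure, from 0 (fully open) to 1 (shut), then the shift along the tool's x, y, z in units of 30 mm (1.0 is 30 mm), then the turn about the tool's z in degrees. In form: {"targets": [[jaw, dx, dy, dz, twist], ...]}. A call has 1 to 20 rows; each row is the pose to reach, as a shift and turn from the pose commanded when the call began, along the tool's axes at that moment; what a row does not reach only later rows make up. A row lasts 1/12 s, in which the tool goes at most 41.7 mm and 7.16 degrees, less where a joint would pass 70% of its speed; a pose out of reach is approached as far as the arm can. A call with a gripper value outside its range is refused whole. The fingers move at their own pace and stop on an object; FORCE is the grip in N (left out, the last holds). Time passes only in rows, so rows that repeat a pose let the fingers close. It gives the time, the measured TCP pose, the force, the opening and the grip force at its end, in the units of the state.
- get_obs(): the state, without advancing time (a new reading comes with each control period).
- read_camera(name): name is "scene" or "top" or "wrist"; returns a dict with "frame" (384x512x3 uint8, blue, green, red), "mtx" (3x3 intrinsics, pixels), "k1" (the pictures are not rectified: a ray, as slopes to the right and down, at radius r is drawn at 1 + k1 r^2 times it, then the intrinsics apply), "T" (4x4, takes a point from camera to world coordinates); the wrist camera has in their place "hand_eye" (4x4, takes a point from camera to tool coordinates, whose origin is the TCP and whose axes are the flange's). Camera axes: x right, y down, z forward; pixel columns grow to the right and rows downward; lengths in mm; the calibration is good to about 2 mm. A picture is of the moment at which its call begins: read the wrist's pose just before it. There is no depth.
- job_done(): hands the job in; it is judged then, once.
The state is a dict: "t": time; "joint_positions": joint angles; "joint_vel": joint speeds; "tau": joint torques, N m; "tool_pos": TCP position; "orientation": TCP orientation; "contact_force": force on the tool from outside, world axes, zero at the start; "ft_torque": the same for the moment, N m; "finger_gap": finger opening in mm; "grip_force": force on a finger pad.
Only numpy, scipy, OpenCV 4.12 (cv2) and the standard library are available. Lean on these libraries where they do the work, as an engineer would, in place of code of your own. Each camera call takes 0.05 s, during which the arm holds its last target. There are 200 camera calls.

## Task

Two lotus candle holders with wet paint stand on a metal carrier on the turntable. Push the red-gripped pin through the holes of the hanger's fork and the carrier's lug, from the side facing the robot, until its collar sits against the fork. Then take the hanger by its black grip bar, lift the carrier straight up about 8 cm off the turntable and finish while still holding it there, level and still; do not touch the wet pieces and leave the green pot, the yellow bottle and the white cap beside the work where they are.

Things in the scene. Friction and masses are not known exactly. Their poses are not given: they have to be found in the camera images.
- turntable: Decorating turntable with a 172 mm round wheel whose flat top is 58 mm above the bench; its wheel is locked and the whole stands fast. Origin: centre of the underside, on the bench.
- carrier: Loose grey metal tray on the turntable, 130 mm (x) by 220 mm (y), floor 6 mm, rim up to 14 mm, about 0.38 kg (+-20%). Origin: centre of the underside; z up, its -x side roughly faces the robot. In its middle an upright steel lug, 8 mm thick (x), 44 mm wide (y), top 98 mm above the underside, with a 13 mm hole along x.
- lug_hole (a point): Centre of the lug's 13 mm hole, at (0, 0, 80) mm of the carrier; the hole runs along the carrier's x.
- hanger: Loose blue hanger, 0.12 kg, standing over the lug: fork of two 6 mm cheeks, 44 mm wide, 36 mm high, 23 mm over their outer faces (x -11.5 to 11.5). Its crown rests on the lug so that the cheeks' 13 mm holes meet the lug's; only the pin ties it to the carrier (1.5 mm play). Origin: on the hole axis, mid fork; x along the hole, away from the robot, z up. Top 47 mm above origin.
- hanger_grip (a point): Centre of the hanger's black rubber grip bar, 37 mm above the hole axis; the bar is 26 mm thick (hanger x), 70 mm long (hanger y), 20 mm high. Grip it across its thickness.
- fork_mouth (a point): Centre of the hole in the outer face of the fork's cheek towards the robot, at (-11.5, 0, 0) mm of the hanger. The pin goes in here along the hanger's +x.
- pin: Loose headed pin, 60 g, lying on the bench left of the turntable, axis level, 10 mm up. Origin: collar's shank-side face; x runs along the shank to the tip. Shank 10 mm thick, 36 mm long, last 8 mm tapered; collar 19.6 mm across, 4 mm thick; behind it a red square grip, 20 x 20 mm, 34 mm long (x -38 to -4). Seated, its origin is at the fork mouth, the tip 13 mm out of the far cheek.
- pin_grip (a point): Centre of the pin's red grip, 21 mm behind the pin's origin, on its axis.
- pin_tip (a point): End of the pin's shank, 36 mm ahead of the pin's origin.
- piece_white: Loose white lotus candle holder, wet, 68 x 112 x 77 mm, 0.14 kg, on the carrier near its y = +68 mm, long side along the carrier's x; bud top 83 mm above the carrier's underside on the side away from the robot, elsewhere below 62 mm. Origin: centre of its underside.
- piece_half: The other lotus candle holder, half painted green, same size and mass, on the carrier at its y = -68 mm. Origin: centre of its underside.
- pot_green: Grey paint pot with green paint inside, 60 mm across, 47 mm high, behind the turntable; leave it. Origin: centre of the underside.
- squeeze_yellow: Yellow squeeze bottle, 44 mm across, 142 mm high, behind the turntable; leave it. Origin: centre of the underside.
- cap_white: White cap, 28 mm across, 14 mm high, on the near part of the bench; leave it. Origin: centre of the underside.
There are look-alikes about, which are no part of the job. Leave any brown or turquoise look-alike of the pin alone. There is more than one size of the piece_white; the job needs the larger.

How it is judged:
By the outcome, as a careful person would: the job done as asked, in the order asked, and still so for the second after the job is handed in, while the arm keeps its last pose, push and grip.
It also fails if it takes over 54 s, if anything falls off the work surface, if the arm or the gripper's body presses on something with over 40 N, if the wrist force passes 120 N, or if a joint passes its speed limit or range.

## Working session

There is one attempt and no reset: what is moved stays moved. The work goes in short steps, Python scripts to look and compute and a shell command to move; the robot and the scene stay as the last step left them, time stands still between calls to the robot, and variables do not carry over. Pictures are saved under pics/ and viewed, at most 12 in all, crops included, and the job is handed in when it is done.

```bash
mkdir -p pics; ls; python3 - <<'E'
from station import *
import cv2,numpy as np
o=get_obs();print({k:np.round(v,2).tolist() for k,v in o.items()},pinch_z)
for n in ("scene","top","wrist"):
    c=read_camera(n);cv2.imwrite(f"pics/{n}0.png",c["frame"])
    print(n,np.round(c["mtx"],1).tolist(),c["k1"],np.round(c.get("T",c.get("hand_eye")),3).tolist())
a=np.hstack([cv2.imread(f"pics/{n}0.png") for n in("scene","top")])
E
```

```text
pics
{'t': 0.0, 'joint_positions': [60.81, 20.13, 94.68, 0.0, 65.26, -4.85], 'joint_vel': [-0.07, 0.02, 0.04, -0.01, 0.18, -0.02], 'tau': [-0.0, -50.61, -29.14, -0.0, 0.0, -0.0], 'tool_pos': [226.49, 500.83, 230.73], 'orientation': [-179.93, -0.01, 155.66], 'contact_force': [-0.34, -0.19, -0.13], 'ft_torque': [0.01, 0.02, -0.02], 'grip_force': 0.0, 'finger_gap': 85.51} 18.700000000000003
scene [[429.1, 0.0, 261.9], [0.0, 429.1, 189.7], [0.0, 0.0, 1.0]] -0.09488740388323542 [[0.777, -0.386, 0.496, 23.804], [-0.629, -0.48, 0.611, -959.075], [0.002, -0.787, -0.616, 741.159], [0.0, 0.0, 0.0, 1.0]]
top [[416.9, 0.0, 255.0], [0.0, 416.9, 191.0], [0.0, 0.0, 1.0]] -0.03208110441774959 [[0.016, -0.988, 0.154, 391.374], [-1.0, -0.015, 0.005, -320.704], [-0.003, -0.154, -0.988, 956.531], [0.0, 0.0, 0.0, 1.0]]
wrist [[334.0, 0.0, 249.7], [0.0, 334.0, 188.9], [0.0, 0.0, 1.0]] -0.0785989316187536 [[0.0, -0.966, -0.26, 65.07], [1.0, 0.0, 0.001, -0.445], [-0.001, -0.26, 0.966, -142.701], [0.0, 0.0, 0.0, 1.0]]
```

View pics/scene0.png

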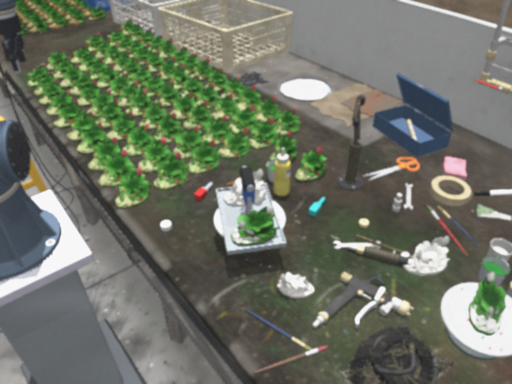

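View pics/top0.png

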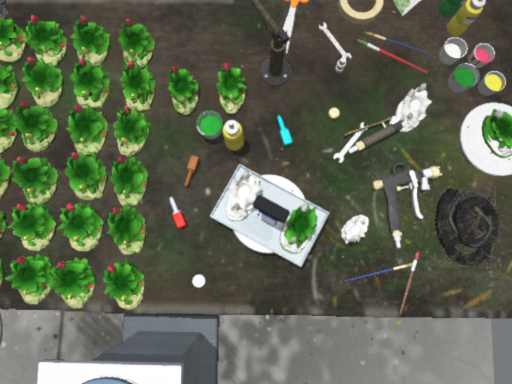

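The scene and top views show the red pin at top (178,213) with its tip pointing up-left. The carrier is centred near (270,208) with the hanger bar on it, the white piece at (242,195) and the green one at (298,228). The brown and turquoise look-alikes are at (192,170) and (285,130).

```bash
cat > h.py <<'E'
from station import *
import cv2,numpy as np
from scipy.spatial.transform import Rotation as Ro
def cam(n):
    o=get_obs();c=read_camera(n)
    if n=="wrist":
        M=np.eye(4);M[:3,:3]=Ro.from_euler("xyz",o["orientation"],degrees=True).as_matrix();M[:3,3]=o["tool_pos"]
        c["T"]=M@c["hand_eye"]
    return c
def ray(c,p):
    d=np.array([c["k1"],0,0,0,0.]) 
    u=cv2.undistortPoints(np.array([[p]],float),c["mtx"],d[[1,1,1,1]] if 0 else np.array([c["k1"],0,0,0.]))[0,0]
    r=c["T"][:3,:3]@np.array([u[0],u[1],1]);return c["T"][:3,3],r/np.linalg.norm(r)
def onz(c,p,z):
    o,r=ray(c,p);return o+r*(z-o[2])/r[2]
def proj(c,X):
    q=np.linalg.inv(c["T"])@np.append(X,1);q=q[:3]
    return cv2.projectPoints(q[None],np.zeros(3),np.zeros(3),c["mtx"],np.array([c["k1"],0,0,0.]))[0][0,0]
def meet(c1,p1,c2,p2):
    A=[];b=[]
    for c,p in((c1,p1),(c2,p2)):
        o,r=ray(c,p);P=np.eye(3)-np.outer(r,r);A.append(P);b.append(P@o)
    return np.linalg.lstsq(np.vstack(A),np.hstack(b),rcond=None)[0]
def blob(f,lo,hi,box=None,n=1):
    h=cv2.cvtColor(f,cv2.COLOR_BGR2HSV);m=cv2.inRange(h,np.array(lo),np.array(hi))
    if lo[0]==0 and hi[0]<=10: m|=cv2.inRange(h,np.array([172,lo[1],lo[2]]),np.array([180,255,255]))
    if box: k=np.zeros_like(m);k[box[1]:box[3],box[0]:box[2]]=1;m*=k
    cs=sorted(cv2.findContours(m,cv2.RETR_EXTERNAL,cv2.CHAIN_APPROX_NONE)[0],key=cv2.contourArea)[::-1][:n]
    return [(cv2.contourArea(k),cv2.minAreaRect(k)) for k in cs]
E
python3 - <<'E'
from h import *
t=cam("top");s=cam("scene")
print(blob(t["frame"],[0,150,100],[6,255,255],(165,190,195,235)),blob(s["frame"],[0,150,100],[6,255,255],(185,175,220,205)))
for nm,p,z in(("pin",(178,218),20),("pintip",(172,199),10),("bar",(271,207),185),("carrC",(270,214),65),("c1",(240,166),72),("c2",(329,216),72),("c3",(301,266),72),("c4",(211,216),72),("cap",(199,281),14)):
    print(nm,onz(t,p,z).round(1))
a=cv2.resize(t["frame"][140:290,150:350],None,fx=4,fy=4,interpolation=cv2.INTER_CUBIC)
cv2.imwrite("pics/a.png",a)
E
```

```text
[(124.5, ((179.08619689941406, 219.9654998779297), (14.855627059936523, 9.841852188110352), 68.19859313964844))] [(77.5, ((199.50003051757812, 193.50001525878906), (8.485280990600586, 11.31370735168457), 45.0))]
pin [ 473.2 -143.4   20. ]
pintip [ 517.6 -125.8   10. ]
bar [ 482.1 -347.1  185. ]
carrC [ 481.1 -349.2   65. ]
c1 [ 583.8 -282.9   72. ]
c2 [ 478.  -474.7   72. ]
c3 [ 372.2 -415.    72. ]
c4 [ 474.1 -223.5   72. ]
cap [ 334.4 -195.    14. ]
```

View pics/a.png

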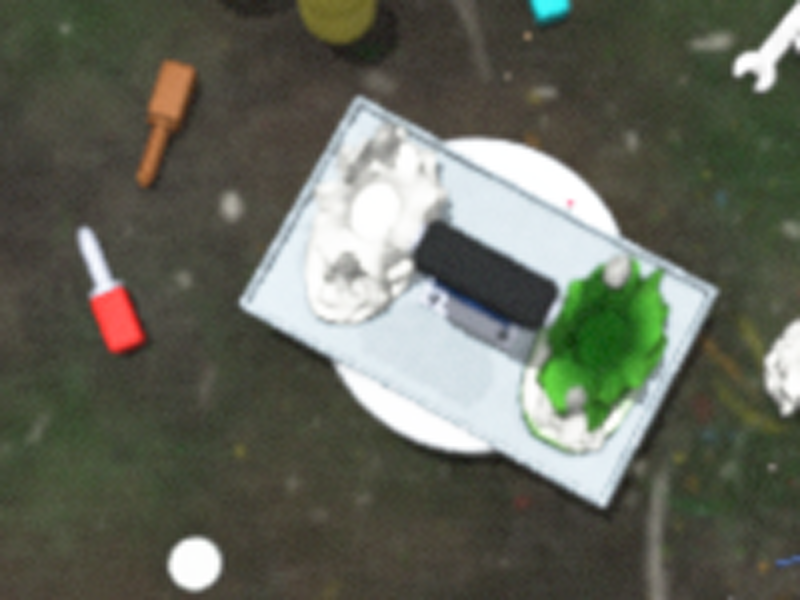

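Carrier yaw is about -29° and the pin yaw about 21.5°. I'll move over the pin for a wrist view.

```bash
python3 -m jog '{"targets":[[0,-16.35,-16.18,0,-46],[0,-16.35,-16.18,0,-46],[0,-16.35,-16.18,0,-46],[0,-16.35,-16.18,0,-46],[0,-16.35,-16.18,0,-46],[0,-16.35,-16.18,0,-46],[0,-16.35,-16.18,0,-46],[0,-16.35,-16.18,0,-46],[0,-16.35,-16.18,0,-46],[0,-16.35,-16.18,0,-46],[0,-16.35,-16.18,0,-46],[0,-16.35,-16.18,0,-46],[0,-16.35,-16.18,0,-46],[0,-16.35,-16.18,0,-46],[0,-16.35,-16.18,0,-46],[0,-16.35,-16.18,0,-46],[0,-16.35,-16.18,1,-46],[0,-16.35,-16.18,2,-46],[0,-16.35,-16.18,3.3,-46],[0,-16.35,-16.18,3.3,-46]]}' 40
python3 - <<'E'
from h import *
w=cam("wrist");print(get_obs()["tool_pos"],get_obs()["orientation"],get_obs()["t"])
for n,z in(("grip",(472,-143,10)),):print(proj(w,np.array(z,float)))
print(blob(w["frame"],[0,150,80],[6,255,255],n=2))
np.save("w1.npy",w,allow_pickle=True);cv2.imwrite("pics/w1.png",w["frame"])
E
```

```text
t: 1.92
tool_pos: [470.1, -142.9, 126.2]
orientation: [179.6, -0.4, -158.4]
contact_force: [-1.1, 0.2, -2.1]
finger_gap: 85.3
grip_force: 0.0
[ 471.48055623 -142.78031595  129.79585253] [ 179.70604351   -0.30151731 -158.38766734] 1.9667
[248.3713133  186.93947442]
[(1103.0, ((246.5, 184.0), (44.0, 27.0), 90.0)), (442.0, ((497.64996337890625, 121.55000305175781), (22.485998153686523, 27.152902603149414), 81.8698959350586))]
```

View pics/w1.png

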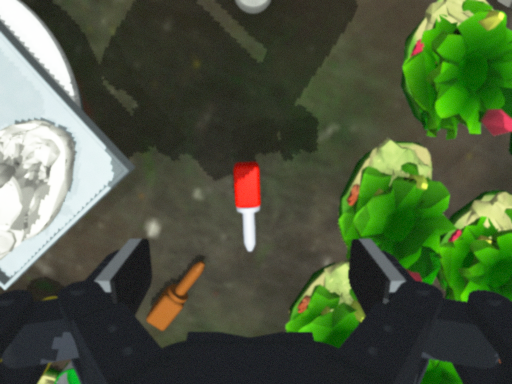

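The wrist view shows the red grip at (246,184), with the shank going down to its tip at (250,250), nearly aligned with the tool. Next I'll get the pin's height and direction.

```bash
python3 - <<'E'
from h import *
w=np.load("w1.npy",allow_pickle=True).item();s=cam("scene");t=cam("top")
print("tri",meet(t,(179.1,220.),s,(199.5,193.5)).round(1),meet(w,(246.5,184),s,(199.5,193.5)).round(1),meet(w,(246.5,184),t,(179.1,220.)).round(1))
h=cv2.cvtColor(w["frame"],cv2.COLOR_BGR2HSV)
m=cv2.inRange(h[200:256,230:270],(0,0,140),(180,90,255))
ys,xs=np.nonzero(m);xs=xs+230;ys=ys+200
print(len(xs),xs.min(),xs.max(),ys.min(),ys.max())
l=cv2.fitLine(np.c_[xs,ys].astype(np.float32),cv2.DIST_L2,0,.01,.01).ravel();print(l)
P=[onz(w,p,10) for p in((l[2]-l[0]*20*np.sign(l[1]),l[3]-abs(l[1])*20),(l[2]+l[0]*20*np.sign(l[1]),l[3]+abs(l[1])*20))]
d=P[1]-P[0];print("shank yaw",np.degrees(np.arctan2(d[1],d[0])),"tip",onz(w,(xs[ys==ys.max()].mean(),ys.max()+.5),10))
r=cv2.inRange(h,(0,150,80),(6,255,255))|cv2.inRange(h,(172,150,80),(180,255,255))
r[:, :220]=0;r[:,275:]=0
print({int(y):(int(np.nonzero(r[y])[0].min()),int(np.nonzero(r[y])[0].max()),int(h[y,246,2])) for y in range(158,212,3) if r[y].any()})
E
```

```text
tri [ 468.2 -144.1   12.9] [ 467.9 -145.2   14.3] [ 468.9 -145.7   16.7]
546 236 259 206 251
[3.6153380e-02 9.9934626e-01 2.4860257e+02 2.2619963e+02]
shank yaw 23.466118977095128 tip [ 524.12961224 -121.42352237   10.        ]
{164: (235, 257, 122), 167: (234, 259, 168), 170: (233, 259, 185), 173: (233, 259, 192), 176: (233, 259, 255), 179: (234, 259, 255), 182: (234, 259, 255), 185: (234, 259, 255), 188: (234, 259, 255), 191: (234, 260, 255), 194: (234, 260, 255), 197: (234, 260, 255), 200: (235, 260, 255), 203: (235, 260, 255), 206: (236, 256, 253)}
```

```bash
python3 -m jog '{"targets":[[0.5,0,0,1,-2],[0.5,0,0,2,-2],[0.5,0,0,2,-2],[0.5,0,0,2,-2],[0.5,0,0,2,-2]]}' 40
python3 - <<'E'
from h import *
o=get_obs();w=cam("wrist");f=w["frame"];h=cv2.cvtColor(f,cv2.COLOR_BGR2HSV)
print(o["tool_pos"],o["orientation"],o["t"])
G=blob(f,[0,150,80],[6,255,255],(200,100,310,300));print(G,proj(w,np.array([471.8,-144.1,10])),proj(w,np.array([524.1,-121.4,10])))
T=np.load("w1.npy",allow_pickle=True).item()
np.save("w2.npy",w,allow_pickle=True);cv2.imwrite("pics/w2.png",f)
r=cv2.inRange(h,(0,150,80),(6,255,255))|cv2.inRange(h,(172,150,80),(180,255,255))
r[:, :200]=0;r[:,310:]=0
print({int(y):(int(np.nonzero(r[y])[0].min()),int(np.nonzero(r[y])[0].max()),int(h[y,246,2])) for y in range(100,330,4) if r[y].any()})
E
```

```text
t: 2.48
tool_pos: [474.9, -143.5, 74.9]
orientation: [-179.9, 0.1, -156.3]
contact_force: [0.4, 0.4, 0.7]
finger_gap: 42.4
grip_force: 0.0
[ 474.89375632 -143.48518942   74.93517324] [-1.79861171e+02  1.35527639e-01 -1.56316529e+02] 2.4833
[(1714.0, ((251.5, 196.0), (56.0, 33.0), 90.0))] [251.93957309 198.30173939] [251.43466786 276.51365456]
{168: (240, 263, 104), 172: (236, 266, 139), 176: (235, 267, 188), 180: (235, 268, 199), 184: (235, 267, 199), 188: (235, 267, 198), 192: (235, 267, 199), 196: (235, 267, 194), 200: (236, 267, 197), 204: (236, 267, 193), 208: (236, 267, 194), 212: (236, 267, 253), 216: (236, 267, 255), 220: (236, 267, 255), 224: (248, 254, 238)}
```

View pics/w2.png

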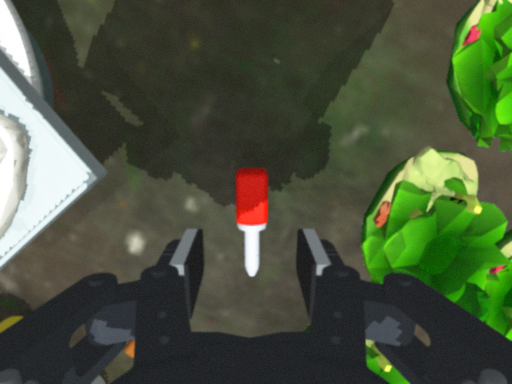

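The wrist view shows the pin grip at (251,196), centred between the fingers, where predicted for a pin axis 10 mm up. Descending and gripping now.

```bash
python3 -m jog '{"targets":[[0.5,0.1,0.02,0.8,0],[0.5,0.1,0.02,1.6,0],[0.5,0.1,0.02,2.1,0],[0.5,0.1,0.02,2.31,0],[0.5,0.1,0.02,2.31,0],[0.5,0.1,0.02,2.31,0],[1,0.1,0.02,2.31,0],[1,0.1,0.02,2.31,0],[1,0.1,0.02,2.31,0],[1,0.1,0.02,2.31,0],[1,0.1,0.02,2.31,0],[1,0.1,0.02,2.31,0],[1,0.1,0.02,2.31,0]]}' 70
```

```text
t: 3.62
tool_pos: [471.3, -144.2, 4.5]
orientation: [-179.9, 0.1, -156.3]
contact_force: [-2.1, 1.3, 11.1]
finger_gap: 18.3
grip_force: 68.9
```

```bash
python3 -m jog '{"targets":[[1,0.1,0,-0.3,0],[1,0.1,0,-1,0],[1,0.1,0,-2.2,0],[1,0.1,0,-3.5,0],[1,0.1,0,-4.8,0],[1,0.1,0,-6.1,0],[1,0.1,0,-7.4,0],[1,0.2,-1,-8.9,7],[1,0.5,-2.2,-8.9,14],[1,0.8,-3.4,-8.9,21],[1,1.1,-4.6,-8.9,28],[1,1.4,-5.8,-8.9,35],[1,1.68,-6.8,-8.9,42],[1,1.68,-7.52,-8.9,49],[1,1.68,-7.52,-8.9,52.7],[1,1.68,-7.52,-8.9,52.7],[1,1.68,-7.52,-8.9,52.7],[1,1.68,-7.52,-8.9,52.7],[1,1.68,-7.52,-8.9,52.7],[1,1.68,-7.52,-8.9,52.7]]}'
python3 - <<'E'
from h import *
o=get_obs();w=cam("wrist");print(o["tool_pos"],o["orientation"],o["t"])
np.save("w3.npy",w,allow_pickle=True);cv2.imwrite("pics/w3.png",w["frame"])
E
```

```text
t: 5.28
tool_pos: [514.9, -370.3, 270.4]
orientation: [-180.0, 0.0, 151.1]
contact_force: [0.2, -0.7, -0.5]
finger_gap: 18.6
grip_force: 68.8
[ 514.87637121 -370.26346507  270.41516717] [-1.79997412e+02  1.79480328e-02  1.51059883e+02] 5.2833
```

View pics/w3.png

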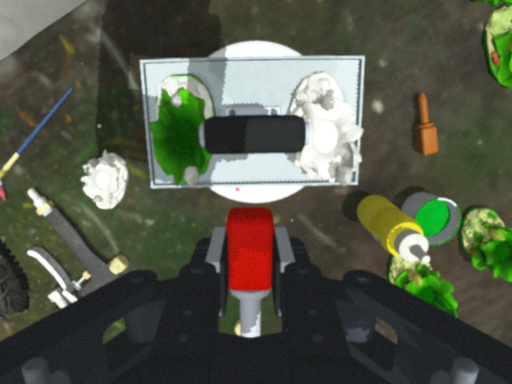

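The wrist view shows the black bar centred near (255,134), with the green piece to its left, the white one to its right, and the pin held straight at (250,250). I'll take a second view from 60 mm to the side for height.

```bash
python3 -m jog '{"targets":[[1,0,1,0,0],[1,0,2,0,0],[1,0,2,0,0],[1,0,2,0,0],[1,0,2,0,0],[1,0,2,0,0]]}'
python3 - <<'E'
from h import *
o=get_obs();w4=cam("wrist");print(o["tool_pos"],o["orientation"],o["t"])
np.save("w4.npy",w4,allow_pickle=True);cv2.imwrite("pics/w4.png",w4["frame"])
w3=np.load("w3.npy",allow_pickle=True).item()
C=[]
for w,box in((w3,(190,100,320,165)),(w4,(90,95,240,165))):
    f=w["frame"];m=(f.max(2)<45).astype(np.uint8)*255
    k=np.zeros_like(m);k[box[1]:box[3],box[0]:box[2]]=1;m=cv2.morphologyEx(m*k,cv2.MORPH_OPEN,np.ones((5,5)))
    c=max(cv2.findContours(m,cv2.RETR_EXTERNAL,cv2.CHAIN_APPROX_NONE)[0],key=cv2.contourArea)
    R=cv2.minAreaRect(c);print(cv2.contourArea(c),R,cv2.boundingRect(c));
    b=cv2.boxPoints(R);b=b[np.argsort(b[:,0])];L=b[:2][np.argsort(b[:2,1])];Rr=b[2:][np.argsort(b[2:,1])];C.append(np.vstack([L,Rr]))
for i in range(4):print("corner",C[0][i],meet(w3,C[0][i],w4,C[1][i]).round(1))
for w,c in((w3,C[0]),(w4,C[1])):
    P=np.array([onz(w,p,185) for p in c]);d=(P[2]+P[3]-P[0]-P[1])/2
    print("z185 ctr",P.mean(0).round(1),"len",np.linalg.norm(d).round(1),"wid",np.linalg.norm(P[1]-P[0]).round(1),"yaw y",np.degrees(np.arctan2(d[1],d[0])).round(2))
a=cv2.resize(w3["frame"][40:210,130:380],None,fx=3,fy=3,interpolation=cv2.INTER_CUBIC)
cv2.imwrite("pics/b.png",a)
E
```

```text
t: 5.83
tool_pos: [543.6, -318.9, 270.0]
orientation: [-180.0, -0.0, 150.9]
contact_force: [-0.2, 0.3, -0.7]
finger_gap: 18.3
grip_force: 68.8
[ 543.64561393 -318.92503767  270.03982394] [-1.79989597e+02 -9.46420712e-04  1.50944555e+02] 5.8333
1358.0 ((226.0, 134.5), (35.0, 42.0), 90.0) (205, 117, 43, 36)
3242.5 ((169.69662475585938, 134.077880859375), (36.12495422363281, 97.29580688476562), 88.40885925292969) (121, 116, 98, 38)
corner [205. 117.] [ 453.2 -371.6  179.2]
corner [205. 152.] [ 474.3 -383.6  182.5]
corner [247. 117.] [ 483.6 -358.8 -269. ]
corner [247. 152.] [ 547.4 -394.4 -277.1]
z185 ctr [ 470.5 -364.4  185. ] len 28.6 wid 23.7 yaw y 60.98
z185 ctr [ 480.  -346.5  185. ] len 67.0 wid 24.8 yaw y 62.17
```

View pics/b.png

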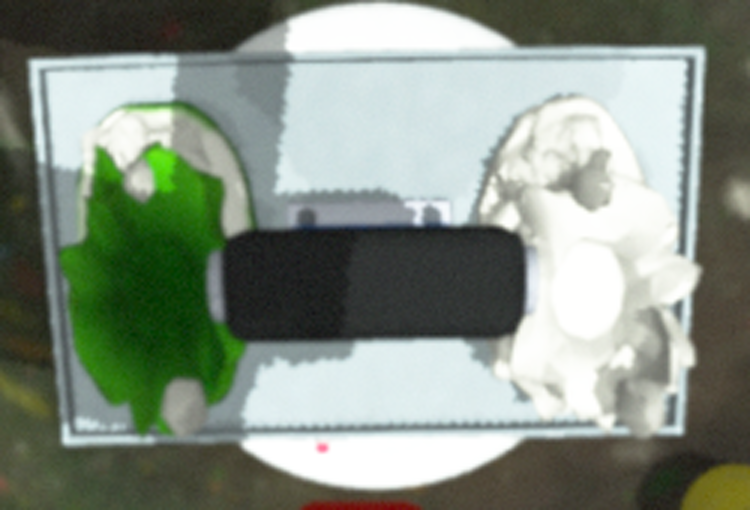

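The crop shows the bar spanning about (225..525, 228..340), split by a shadow, with the lug's foot behind it. I'll raise the threshold to cover both halves.

```bash
python3 - <<'E'
from h import *
w3=np.load("w3.npy",allow_pickle=True).item();w4=np.load("w4.npy",allow_pickle=True).item()
f3=w3["frame"];print(f3[134,200:312:6].tolist(), f3[108:158:3,270].max(1).tolist())
for th in(60,75,90):
  C=[]
  for w,box in((w3,(196,100,315,165)),(w4,(100,95,240,165))):
    f=w["frame"];m=((f.max(2)<th)&(f.max(2).astype(int)-f.min(2)<28)).astype(np.uint8)*255
    k=np.zeros_like(m);k[box[1]:box[3],box[0]:box[2]]=1;m=cv2.morphologyEx(m*k,cv2.MORPH_CLOSE,np.ones((5,5)));m=cv2.morphologyEx(m,cv2.MORPH_OPEN,np.ones((15,15)))
    c=max(cv2.findContours(m,cv2.RETR_EXTERNAL,cv2.CHAIN_APPROX_NONE)[0],key=cv2.contourArea)
    R=cv2.minAreaRect(c);print(th,cv2.contourArea(c),R[0],R[1],R[2],cv2.boundingRect(c))
    b=cv2.boxPoints(R);b=b[np.argsort(b[:,0])];L=b[:2][np.argsort(b[:2,1])];Rr=b[2:][np.argsort(b[2:,1])];C.append(np.vstack([L,Rr]))
  print("tri",np.array([meet(w3,C[0][i],w4,C[1][i]) for i in range(4)]).round(1).tolist(), meet(w3,C[0].mean(0),w4,C[1].mean(0)).round(1))
  for w,c in((w3,C[0]),(w4,C[1])):
    P=np.array([onz(w,p,185) for p in c]);d=(P[2]+P[3]-P[0]-P[1])/2
    print("z185 ctr",P.mean(0).round(1),"len",np.linalg.norm(d).round(1),"wid",np.linalg.norm(P[1]-P[0]).round(1),"yaw",np.degrees(np.arctan2(d[1],d[0])).round(2)-90)
E
```

```text
[[142, 137, 130], [28, 30, 27], [32, 29, 30], [36, 33, 31], [30, 31, 28], [29, 28, 28], [33, 34, 31], [38, 37, 36], [51, 52, 48], [53, 53, 49], [53, 54, 51], [52, 52, 50], [52, 53, 48], [49, 50, 47], [53, 54, 52], [54, 53, 50], [51, 51, 47], [45, 45, 44], [246, 241, 235]] [244, 225, 185, 41, 50, 54, 51, 55, 52, 52, 50, 54, 55, 55, 51, 192, 238]
60 3390.5 (254.0, 134.0) (36.0, 98.0) 90.0 (205, 116, 99, 37)
60 3405.5 (169.5, 134.5) (37.0, 97.0) 90.0 (121, 116, 98, 38)
tri [[452.4, -371.3, 177.8], [474.0, -383.2, 184.0], [485.6, -312.0, 177.4], [507.1, -323.9, 183.5]] [ 479.9 -347.8  179.4]
z185 ctr [ 479.3 -347.5  185. ] len 66.6 wid 24.4 yaw -28.9
z185 ctr [ 480.2 -346.7  185. ] len 66.8 wid 25.4 yaw -29.39
75 3436.0 (254.0, 134.5) (37.0, 98.0) 90.0 (205, 116, 99, 38)
75 3453.5 (169.59027099609375, 134.11024475097656) (37.088409423828125, 97.54451751708984) 88.56790161132812 (121, 115, 98, 39)
tri [[452.7, -371.2, 179.7], [474.6, -383.7, 183.3], [485.1, -311.8, 177.6], [507.4, -323.7, 181.3]] [ 480.  -347.8  179.1]
z185 ctr [ 479.7 -347.7  185. ] len 66.7 wid 25.1 yaw -28.9
z185 ctr [ 480.  -346.6  185. ] len 67.2 wid 25.4 yaw -27.979999999999997
90 3513.5 (254.0, 134.5) (37.0, 100.0) 90.0 (204, 116, 101, 38)
90 3546.5 (169.59817504882812, 133.90805053710938) (37.792442321777344, 99.30013275146484) 88.85424041748047 (120, 115, 100, 39)
tri [[452.1, -371.8, 179.0], [474.3, -384.3, 183.3], [485.3, -311.1, 177.7], [507.7, -323.2, 181.9]] [ 480.  -347.8  179.1]
z185 ctr [ 479.7 -347.7  185. ] len 68.0 wid 25.1 yaw -28.9
z185 ctr [ 479.9 -346.5  185. ] len 68.4 wid 25.9 yaw -28.270000000000003
```

```bash
python3 -m jog '{"targets":[[1,1,-0.5,0,0],[1,2,-1,0,0],[1,3.2,-1.6,0,0],[1,4.2,-1.865,0,0],[1,4.2,-1.865,0.3,0],[1,4.2,-1.865,1.3,0],[1,4.2,-1.865,2.4,0],[1,4.2,-1.865,3.4,0],[1,4.2,-1.865,4.2,0],[1,4.2,-1.865,4.583,0],[1,4.2,-1.865,4.583,0],[1,4.2,-1.865,4.583,0],[1,4.2,-1.865,4.583,0],[1,4.2,-1.865,4.583,0]]}'
python3 - <<'E'
from h import *
o=get_obs();s=cam("scene");t=cam("top");w=cam("wrist");print(o["tool_pos"],o["orientation"],o["t"],o["contact_force"])
u=np.array([np.cos(np.radians(-28.9)),np.sin(np.radians(-28.9)),0]);C=np.array([479.8,-347.2,138.])
print([proj(s,C-11.5*u).round(1),proj(s,C-26.5*u).round(1),proj(t,C-26.5*u).round(1)])
S=cv2.resize(s["frame"][150:260,200:300],(400,440),interpolation=cv2.INTER_CUBIC);T=cv2.resize(t["frame"][155:265,210:310],(400,440),interpolation=cv2.INTER_CUBIC)
cv2.imwrite("pics/st5.png",np.hstack([S,T]));np.save("s5.npy",s,allow_pickle=True)
E
```

```text
t: 7.05
tool_pos: [407.2, -306.7, 133.7]
orientation: [-180.0, 0.1, 151.0]
contact_force: [-0.2, -0.0, -0.0]
finger_gap: 18.1
grip_force: 68.8
[ 407.20817146 -306.72453323  133.67323163] [-1.79970665e+02  1.19963474e-01  1.50951542e+02] 7.05 [-0.24782109 -0.00978637 -0.0279445 ]
[array([242.8, 192.4]), array([236.2, 193.1]), array([263.5, 222.6])]
```

View pics/st5.png

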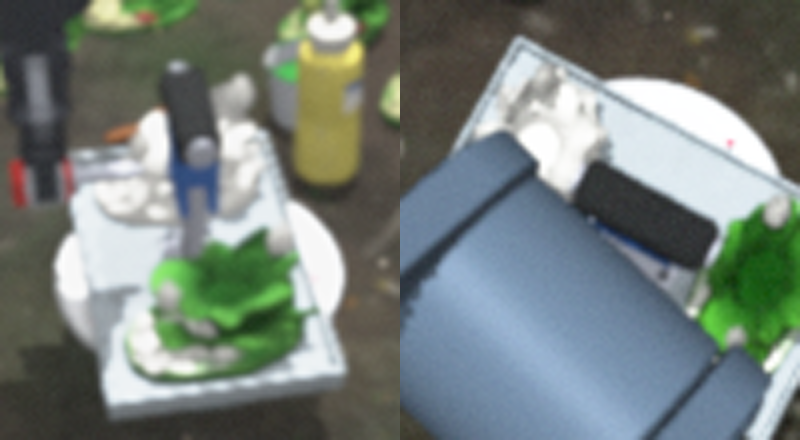

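The scene crop shows the pin level, its tip at (143,170) lining up with the fork's edge at (172,170), matching the projections. I'll start the insertion slowly.

```bash
python3 -m jog '{"targets":[[1,-0.1,0,0,0],[1,-0.2,0,0,0],[1,-0.3,0,0,0],[1,-0.4,0,0,0],[1,-0.5,0,0,0],[1,-0.58,0,0,0],[1,-0.66,0,0,0],[1,-0.72,0,0,0],[1,-0.72,0,0,0],[1,-0.72,0,0,0]]}'
```

```text
t: 8.03
tool_pos: [425.6, -316.6, 132.4]
orientation: [180.0, -0.0, 151.0]
contact_force: [-0.1, 0.7, -1.3]
finger_gap: 18.3
grip_force: 68.8
```

```bash
python3 -m jog '{"targets":[[1,-0.08,0,0,0],[1,-0.16,0,0,0],[1,-0.24,0,0,0],[1,-0.32,0,0,0],[1,-0.32,0,0,0]]}'; python3 -m jog '{"targets":[[1,-0.08,0,0,0],[1,-0.16,0,0,0],[1,-0.24,0,0,0],[1,-0.24,0,0,0]]}'
```

```text
t: 8.45
tool_pos: [434.4, -321.5, 132.5]
orientation: [-180.0, 0.0, 151.0]
contact_force: [0.7, 0.5, -0.4]
finger_gap: 18.0
grip_force: 68.8
t: 8.78
tool_pos: [440.7, -325.0, 132.5]
orientation: [-180.0, 0.0, 151.0]
contact_force: [0.0, 0.6, -0.4]
finger_gap: 18.6
grip_force: 68.8
```

```bash
python3 -m jog '{"targets":[[1,-0.1,0,0,0],[1,-0.2,0,0,0],[1,-0.28,0,0,0],[1,-0.34,0,0,0],[1,-0.34,0,0,0]]}'; python3 -m jog '{"targets":[[1,-0.03,0,0,0],[1,-0.06,0,0,0],[1,-0.06,0,0,0]]}'
```

```text
t: 9.2
tool_pos: [449.5, -329.9, 132.5]
orientation: [-180.0, 0.0, 151.0]
contact_force: [0.7, -0.5, -1.2]
finger_gap: 18.2
grip_force: 68.8
t: 9.45
tool_pos: [450.8, -330.6, 132.5]
orientation: [180.0, 0.0, 151.0]
contact_force: [-0.7, -0.5, 0.0]
finger_gap: 18.1
grip_force: 68.8
```

```bash
for i in 1; do python3 -m jog '{"targets":[[1,-0.03,0,0,0],[1,-0.06,0,0,0],[1,-0.06,0,0,0]]}'; done; python3 -m jog '{"targets":[[1,-0.03,0,0,0],[1,-0.05,0,0,0],[1,-0.05,0,0,0]]}'; python3 - <<'E'
from h import *
s=cam("scene");t=cam("top")
S=cv2.resize(s["frame"][150:230,200:290],(630,560),interpolation=cv2.INTER_CUBIC)
cv2.imwrite("pics/st6.png",S)
E
```

```text
t: 9.7
tool_pos: [452.5, -331.5, 132.5]
orientation: [-180.0, 0.0, 151.0]
contact_force: [-0.1, -0.3, -0.3]
finger_gap: 18.0
grip_force: 68.8
t: 9.95
tool_pos: [453.6, -332.2, 132.5]
orientation: [180.0, -0.0, 151.0]
contact_force: [-0.4, 0.1, -0.4]
finger_gap: 18.1
grip_force: 68.8
```

View pics/st6.png

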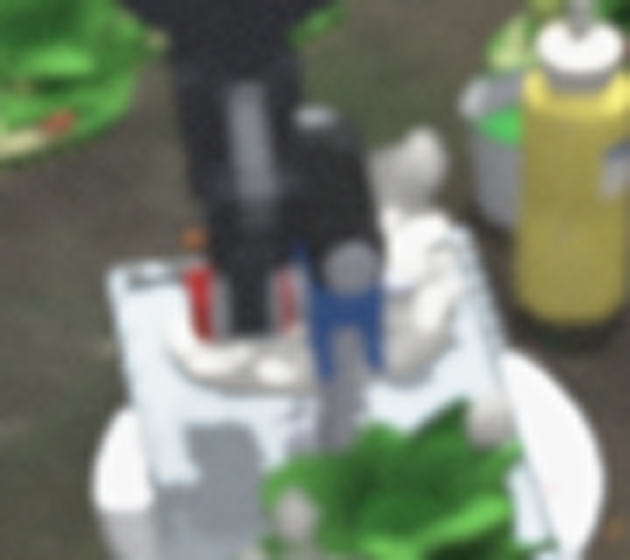

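The scene crop shows the pin through the fork, red grip front edge at (298,300) within a few mm of the blue cheek at (315,320). I'll advance a little more until contact.

```bash
python3 -m jog '{"targets":[[1,-0.02,0,0,0],[1,-0.03,0,0,0],[1,-0.03,0,0,0]]}';python3 -m jog '{"targets":[[1,-0.02,0,0,0],[1,-0.03,0,0,0],[1,-0.03,0,0,0]]}'
```

```text
t: 10.3
tool_pos: [454.2, -332.4, 132.5]
orientation: [180.0, -0.0, 151.0]
contact_force: [-3.1, 2.1, 2.0]
finger_gap: 18.3
grip_force: 69.1
t: 10.55
tool_pos: [454.6, -332.7, 132.4]
orientation: [180.0, -0.1, 151.0]
contact_force: [-5.4, 2.1, 2.5]
finger_gap: 18.4
grip_force: 69.3
```

```bash
python3 -m jog '{"targets":[[1,-0.02,0,0,0],[1,-0.03,0,0,0],[1,-0.03,0,0,0]]}';python3 -m jog '{"targets":[[1,-0.02,0,0,0],[1,-0.03,0,0,0],[1,-0.03,0,0,0]]}'
```

```text
t: 10.8
tool_pos: [455.4, -333.0, 132.4]
orientation: [180.0, -0.1, 151.0]
contact_force: [-5.7, 4.4, 2.5]
finger_gap: 18.3
grip_force: 69.3
t: 11.05
tool_pos: [456.2, -333.4, 132.3]
orientation: [180.0, -0.1, 151.0]
contact_force: [-5.4, 3.1, 2.0]
finger_gap: 18.1
grip_force: 69.2
```

The steady 6 N means the collar is seated. I'll release, rise, turn to the hanger orientation and look.

```bash
python3 -m jog '{"targets":[[0.5,0,0,0,0],[0.5,0,0,0,0],[0.5,0,0,0,0],[0.5,0,0,0,0],[0.5,0,0,0,0],[0.5,0,0,-0.5,0],[0.5,0,0,-1.2,0],[0.5,0,0,-2,0],[0.5,0,0,-3,0],[0.5,0,0,-4,0],[0.4,0,0,-4.6,0],[0.4,-0.3,-0.4,-4.6,14],[0.4,-0.6,-0.8,-4.6,28],[0.4,-0.98,-1.2,-4.6,42],[0.4,-0.98,-1.52,-4.6,56],[0.4,-0.98,-1.52,-4.6,70],[0.4,-0.98,-1.52,-4.6,90],[0.4,-0.98,-1.52,-4.6,90],[0.4,-0.98,-1.52,-4.6,90],[0.4,-0.98,-1.52,-4.6,90]]}'
python3 -m jog '{"targets":[[0.4,0,0,0,0],[0.4,0,0,0,0],[0.4,0,0,0,0],[0.4,0,0,0,0]]}'
python3 - <<'E'
from h import *
o=get_obs();w=cam("wrist");print(o["tool_pos"],o["orientation"],o["t"])
np.save("w7.npy",w,allow_pickle=True);f=w["frame"]
print(proj(w,np.array([481.5,-348,185.])))
f[:]=f;cv2.imwrite("pics/w7.png",cv2.resize(f[20:260,130:430],(750,600),interpolation=cv2.INTER_CUBIC))
E
```

```text
t: 12.72
tool_pos: [460.4, -388.1, 270.5]
orientation: [180.0, 0.0, 86.1]
contact_force: [-1.0, 0.1, -0.3]
finger_gap: 51.0
grip_force: 0.0
t: 13.05
tool_pos: [460.4, -388.1, 270.5]
orientation: [-180.0, 0.0, 86.7]
contact_force: [-0.2, 0.6, 0.9]
finger_gap: 51.5
grip_force: 0.0
[ 460.36098824 -388.06753041  270.49685522] [-1.79999567e+02  2.55250277e-03  8.66746842e+01] 13.05
[276.62553999 135.71920759]
```

View pics/w7.png

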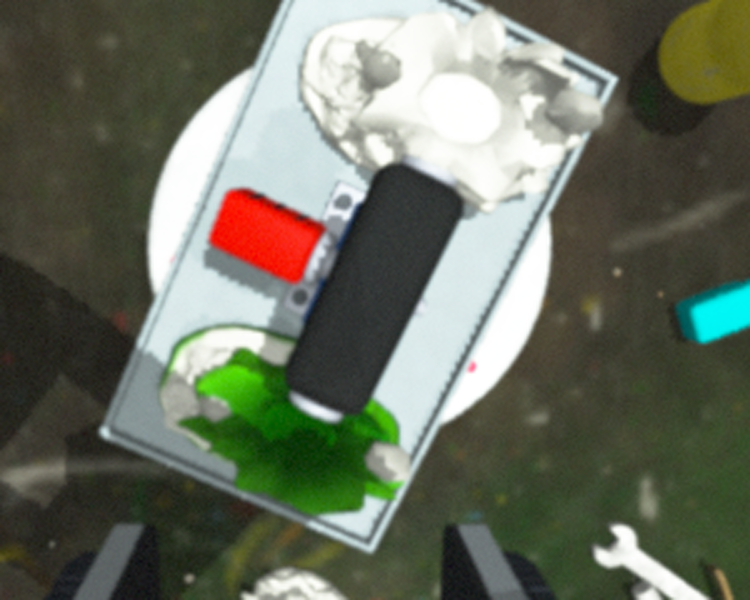

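The crop shows the red grip at (268,235), its collar at (322,250) against the fork, and the bar running from (415,165) to (330,410). Now measuring the seat and the bar.

```bash
python3 - <<'E'
from h import *
w=np.load("w7.npy",allow_pickle=True).item();f=w["frame"]
m=((f.max(2)<75)&(f.max(2).astype(int)-f.min(2)<28)).astype(np.uint8)*255
k=np.zeros_like(m);k[78:192,238:322]=1;m=cv2.morphologyEx(m*k,cv2.MORPH_CLOSE,np.ones((5,5)));m=cv2.morphologyEx(m,cv2.MORPH_OPEN,np.ones((13,13)))
c=max(cv2.findContours(m,cv2.RETR_EXTERNAL,cv2.CHAIN_APPROX_NONE)[0],key=cv2.contourArea)
R=cv2.minAreaRect(c);print(R);B=np.array([onz(w,p,184) for p in cv2.boxPoints(R)]);print(B.round(1).tolist(),B.mean(0).round(1))
e=B[1]-B[0];g=B[2]-B[1];d=e if np.linalg.norm(e)>np.linalg.norm(g) else g
print("lens",np.linalg.norm(e),np.linalg.norm(g),"yaw",(np.degrees(np.arctan2(d[1],d[0]))%180)-90)
A,Rr=blob(f,[0,150,80],[6,255,255],(200,80,270,150))[0]
P=np.array([onz(w,p,148) for p in cv2.boxPoints(Rr)]);u=np.array([np.cos(np.radians(-28.9)),np.sin(np.radians(-28.9)),0]);v=np.array([-u[1],u[0],0])
print("red along u, v rel bar ctr",((P-B.mean(0))@u).round(1),((P-B.mean(0))@v).round(1))
E
```

```text
((278.2402648925781, 135.1007537841797), (37.0820426940918, 100.09480285644531), 25.84438705444336)
[[454.8, -372.0, 184.0], [487.4, -313.0, 184.0], [509.4, -324.5, 184.0], [477.7, -385.1, 184.0]] [ 482.3 -348.6  184. ]
lens 67.4609602637976 24.79591780196557 yaw -28.950263829632235
red along u, v rel bar ctr [-49.3 -49.  -17.4 -17.2] [-10.8   9.3   9.9 -10.4]
```

```bash
python3 -m jog '{"targets":[[0.4,0.7,0.3,0,7],[0.4,1.357,0.653,0,14],[0.4,1.357,0.653,0,21],[0.4,1.357,0.653,0,25.7],[0.4,1.357,0.653,0.5,25.7],[0.4,1.357,0.653,1.5,25.7],[0.4,1.357,0.653,2.4,25.7],[0.4,1.357,0.653,3.2,25.7],[0.4,1.357,0.653,3.6,25.7],[0.4,1.357,0.653,3.78,25.7],[0.4,1.357,0.653,3.78,25.7],[0.4,1.357,0.653,3.78,25.7],[0.4,1.357,0.653,3.78,25.7]]}' 100; python3 -m jog '{"targets":[[0.5,0,0,0,0],[0.6,0,0,0,0],[0.65,0,0,0,0],[0.7,0,0,0,0],[0.75,0,0,0,0],[0.8,0,0,0,0],[1,0,0,0,0],[1,0,0,0,0],[1,0,0,0,0],[1,0,0,0,0],[1,0,0,0,0]]}' 100
```

```text
t: 14.18
tool_pos: [483.0, -349.1, 158.6]
orientation: [179.9, 0.0, 60.8]
contact_force: [-0.5, 0.6, 0.2]
finger_gap: 51.1
grip_force: 0.0
t: 15.1
tool_pos: [482.6, -348.8, 157.9]
orientation: [180.0, 0.0, 60.8]
contact_force: [-1.5, 0.6, 5.6]
finger_gap: 24.7
grip_force: 98.3
```

```bash
python3 -m jog '{"targets":[[1,0,0,-0.03,0],[1,0,0,-0.06,0],[1,0,0,-0.09,0],[1,0,0,-0.12,0],[1,0,0,-0.15,0],[1,0,0,-0.18,0],[1,0,0,-0.22,0],[1,0,0,-0.27,0],[1,0,0,-0.33,0],[1,0,0,-0.4,0],[1,0,0,-0.4,0],[1,0,0,-0.4,0]]}' 115; python3 - <<'E'
from h import *
s=cam("scene")
cv2.imwrite("pics/st8.png",cv2.resize(s["frame"][130:270,190:310],(600,600*140//120)[:2] and (514,600),interpolation=cv2.INTER_CUBIC))
E
```

```text
t: 16.1
tool_pos: [482.4, -348.7, 169.2]
orientation: [180.0, 0.0, 60.8]
contact_force: [0.1, -0.9, -9.3]
finger_gap: 24.1
grip_force: 113.1
```

View pics/st8.png

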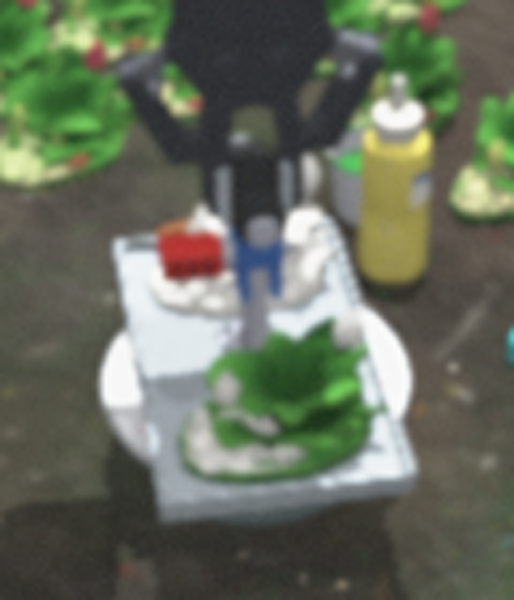

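The crop shows the carrier off the turntable and the pin in place; the 9.3 N load is the full weight. I'll lift the rest.

```bash
python3 -m jog '{"targets":[[1,0,0,-0.06,0],[1,0,0,-0.15,0],[1,0,0,-0.3,0],[1,0,0,-0.5,0],[1,0,0,-0.7,0],[1,0,0,-0.9,0],[1,0,0,-1.1,0],[1,0,0,-1.3,0],[1,0,0,-1.5,0],[1,0,0,-1.7,0],[1,0,0,-1.9,0],[1,0,0,-2.1,0],[1,0,0,-2.25,0],[1,0,0,-2.35,0],[1,0,0,-2.4,0],[1,0,0,-2.42,0],[1,0,0,-2.42,0],[1,0,0,-2.42,0],[1,0,0,-2.42,0],[1,0,0,-2.42,0]]}'; python3 -m jog '{"targets":[[1,0,0,0,0],[1,0,0,0,0],[1,0,0,0,0],[1,0,0,0,0],[1,0,0,0,0],[1,0,0,0,0],[1,0,0,0,0],[1,0,0,0,0]]}'; python3 - <<'E'
from h import *
s=cam("scene");t=cam("top")
A=cv2.resize(s["frame"][90:240,190:310],(400,500),interpolation=cv2.INTER_CUBIC);B=cv2.resize(t["frame"][120:300,180:350],(400,424));B=np.vstack([B,np.zeros((76,400,3),np.uint8)])
cv2.imwrite("pics/st9.png",np.hstack([A,B]))
o=get_obs();print(o["joint_vel"],o["ft_torque"])
# carrier corners predicted if level, lifted 80
u=np.array([.8755,-.4833,0]);v=np.array([.4833,.8755,0]);C=np.array([482.4,-348.7,58+80+14.])
print([((proj(s,C+a*65*u+b*110*v)-[190,90])*[400/120,500/150]).round(0).tolist() for a,b in((-1,-1),(1,-1),(1,1),(-1,1))])
E
```

```text
t: 17.82
tool_pos: [482.3, -348.6, 241.5]
orientation: [-180.0, -0.0, 60.8]
contact_force: [0.1, 0.5, -9.3]
finger_gap: 24.1
grip_force: 113.1
t: 18.48
tool_pos: [482.4, -348.6, 241.7]
orientation: [180.0, 0.0, 60.8]
contact_force: [0.3, -0.2, -8.8]
finger_gap: 24.2
grip_force: 113.1
[-0.08717947  0.05558814 -0.0911231   0.03106987 -0.15786877 -0.00654241] [ 0.02209091  0.01133138 -0.01730762]
[[119.0, 443.0], [327.0, 418.0], [261.0, 224.0], [86.0, 241.0]]
```

View pics/st9.png

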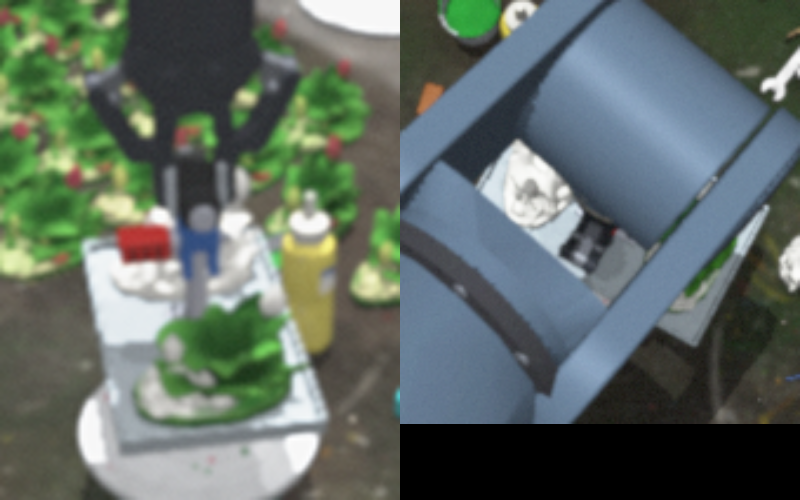

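The final views show the carrier hanging level: its corners at (121,441), (326,417) and (86,242) match the positions predicted for a level carrier lifted 80 mm. The pin is seated and the neighbouring items are unmoved.

```bash
python3 -c "
from station import job_done
print(job_done())"
```

```text
the job is handed in; nothing more can be done
None
```

The pin is pushed through fork and lug with its collar against the fork, to about 1 mm as measured from the wrist view, and the carrier is held level and still about 8 cm above the turntable; the job was handed in at about 18.5 s.

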